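# Present the notched glass slide, label up, over the light box

## Robot

A 7-joint arm with a two-finger parallel gripper is mounted at the origin on a cart in front of the work surface, level with it; the furniture and walls round the work are solid. World frame = base frame: x ahead of the robot, y to its left, z up, the work surface at z = 0. Lengths are in m, angles in rad, forces in N, time in s.
With the tool pointing down it reaches from about 0.4 to 0.85 m from the base axis. Payload 6.9 kg.
Tool frame: the origin (TCP) lies midway between the tips of the shut fingers; the grasp point (between the pads) lies 19 mm behind it; z points along the fingers, x is the direction in which the jaws open and shut, and the axes are right-handed (so a half turn about z gives the same grasp; the last joint's range is limited). The gripper opens to 85 mm and grips with 20 to 120 N. Pads are 22 mm wide; open, the fingers measure 114 mm over their backs; the gripper's body (76 mm by 85 mm) begins 54 mm behind the grasp point. The pads swing forward as they close: fully open they stand 13 mm farther back than shut.
Start: joints at [1.292, 0.507, -0.238, 1.5, 0.126, 1.149, -0.155], TCP at [0.234, -0.58, 0.231] pointing down, gripper open.
Joint ranges: [-3.08, 3.08], [-0.24, 2.05], [-1.43, 1.35], [0, 2.5], [-1.52, 4.66], [0.17, 1.96], [-2.89, 2.89]. Speed limits (rad/s): [2.39, 2.39, 3.14, 3.14, 3.14, 3.14, 3.14].

## Interface

Orientations are given as a unit quaternion [x, y, z, w].
In Python, from station import bot gives the robot as it stands.
- The arm moves only by the tool apply_moves, never from a script. Its argument "commands" is a list of rows, each an object of numbers: "x", "y", "z": the shift along the tool's x, y, z in units of 40 mm (1.0 is 40 mm); "ax", "ay", "az": the turn, a rotation vector about the tool's x, y, z in units of 6 degrees (1.0 is 6 degrees); "grip": the finger opening in mm, from 0 to 85.4. A call has 1 to 10 rows; each row shifts and turns the commanded pose from where the row before left it, along the tool's axes as they then stand; what a row does not reach is not made up. A row lasts 1/8 s, in which the tool goes at most 62.5 mm and 10.7 degrees, less where a joint would pass 70% of its speed; a pose out of reach is approached as far as the arm can. A call is refused whole if a number of a shift passes 1 or a number of a turn 1, either way. A call with a gripper value outside its range is refused whole. The fingers move at their own pace and stop on an object; the grip force is fixed at half the most. Time passes only in rows, so rows that do not move let the fingers close. It gives the time, the measured TCP pose, the force and the opening at its end, in the units of the state.
- bot.state(): the state, without advancing time (a new reading comes with each control period).
- bot.read_camera(name): name is "scene" or "top"; returns a dict with "color" (400x640x3 uint8, red, green, blue), "fov_y" (degrees; the focal length in pixels is half the picture's height over the tangent of half this angle, whatever the lens; pixels are square), "cx", "cy" (the principal point, pixels), "eye" and "rotation" of the camera in the world. Camera axes: x right, y up, looking along -z (the intrinsics and any distortion apply to the point x, -y, -z); pixel columns grow to the right and rows downward; lengths in m; the calibration is good to about 2 mm. A picture is of the moment at which its call begins. There is no depth.
- bot.job_done(): hands the job in, once; it reports no verdict.
The state is a dict: "t": time; "joint_pos": joint angles; "joint_vel": joint speeds; "tau": joint torques, N m; "position": TCP position; "orientation": TCP orientation; "contact_force": force on the tool from outside, world axes, zero at the start; "ft_torque": the same for the moment, N m; "width": opening from 0.0 (shut) to 1.0 (fully open).
Only numpy, scipy, OpenCV 4.12 (cv2) and the standard library are available. Lean on these libraries where they do the work, as an engineer would, in place of code of your own. Each camera call takes 0.05 s, during which the arm holds its last target. There are 200 camera calls.

## Task

First turn the selector knob of the light box from the single-dot mark to the two-dot mark and let go of it. Then find the frosted label end of the glass slide by its small corner notch, take the slide out of its stand by the clear end without touching the frosted end, and finish holding it in the air with the label over the opal window of the light box, 5 to 20 cm above it, leaned over by about 40 degrees or more from upright so that the label face looks up. The program finishes while holding the slide still there; do not put it down, and leave the specimen pucks, dish and loupe where they are.

Things in the scene. Friction and masses are not known exactly. Their poses are not given: they have to be found in the camera images.
- selector (a joint): Selector knob of the light box (rad), vertical axis, three spring detents: -0.785 = one dot (start), 0 = two dots (wanted), +0.785 = three dots; grows clockwise seen from above, stops at -0.85 and +0.85. Let go, it pulls itself into the nearest detent; turning it takes up to about 0.1 Nm.
- selector_grip (a point): On the axis of the black knob, 61 mm above the bench, at the height to grip. The grip is an upright bar 34 mm long (its x, pointing to the mark at the white-lined end), 12 mm wide (y), its top 10 mm above this point, on a round 38 mm skirt whose top is 38 mm above the bench; the box top round it is at 35 mm. z is up; the axes turn with the knob.
- window (a point): Centre of the white 80 x 80 mm opal window on the fixed grey light box, 36 mm above the bench. Box 110 (x) x 170 (y) x 35 mm, z up: window 33 mm to +y of its middle, knob axis 47 mm to -y. Raised dots on the box 29 mm from the knob axis: two dots straight to +x, one dot 45 degrees left of that (to +y), three dots 45 degrees right.
- slide_center (a point): Centre of the loose thick glass slide, 100 mm long (its x) x 56 mm high (its z) x 8 mm thick (its y). It stands on a long edge in the stand, centre 36 mm, top edge 64 mm above the bench. From x = -50 to +20 mm it is clear glass, to be gripped across its thickness; the +x end (x = +20 to +50 mm) is the frosted label end.
- label (a point): Centre of the label (frosted white, ruled lines) on the slide's frosted end: 35 mm to +x of the slide's centre, 4 mm to +y, on the label face, which is the +y face of that end; same axes as the slide, so y points out of the label face.
- slide: The same glass slide as a body, 90 to 150 g; origin in the middle of its lower long edge, 28 mm below its centre; same axes.
- frosted_end: The frosted end of the same slide, fixed to it, 30 mm long; same origin and axes as slide. A 10 x 10 mm notch is cut out of its upper outer corner (+x, +z): seen with the notch at the top left, you look at the label face.
- stand: Grey plastic stand, fixed, 116 (x) x 50 (y) x 20 mm, origin in the middle of its underside on the bench. One straight groove along x, 102.5 mm long, 10 mm wide, 12 mm deep, holds the slide; lift the slide straight up out of it. It may be turned any way.
- puck_a: Bystander: black 30 mm specimen puck, 18 mm high; origin under its centre.
- puck_b: Bystander: black 30 mm specimen puck, 17 mm high; origin under its centre.
- dish: Bystander: small white 60 mm dish, 14 mm high; origin under its centre.
- loupe_a: Bystander: black 35 mm loupe, 34 mm high; origin under its centre.
There are look-alikes about, which are no part of the job. Leave any orange look-alike of the slide alone.

How it is judged:
On the way, in this order (a step that is already met when the one before it is completed fails the run):
1. the selector stands at the two-dot mark, let go (value of joint selector between -0.2 and 0.2 rad and contact force between selector and the fingers below 0.2 N), for 0.2 s.
2. the slide is lifted clear of its stand in the fingers (height (world z) of slide_center above 0.075 m and contact force between slide and the fingers above 1 N), for 0.1 s.
At the end, for the whole second after the job is handed in: Selector within 0.2 rad of two dots; slide still and held by the fingers, off the light box; label centre within 40 mm sideways of the window centre and 50 to 200 mm above it, its face within 60 degrees of straight up (leaned 30 or more); bystanders within 30 mm of their starts (value of joint selector between -0.2 and 0.2 rad and contact force between slide and the fingers above 1 N and horizontal distance between label and window below 0.04 m and z of label in the frame of window between 0.05 and 0.2 m and angle between label's own y axis and vertical below 1.05 rad and linear speed of slide below 0.03 m/s and contact force between slide and light_box below 0.05 N and distance of each of puck_a, puck_b, dish, loupe_a from where it was at the start of the episode below 0.03 m); the arm keeps its last pose, push and grip.
It fails at once if the fingers touch the frosted end (contact force between frosted_end and the fingers above 0.5 N).
It fails at once if a bystander is pushed away by more than 30 mm (distance of any of puck_a, puck_b, dish, loupe_a from where it was at the start of the episode above 0.03 m).
It also fails if it takes over 38 s, if anything falls off the work surface, if the arm or the gripper's body presses on something with over 40 N, if the wrist force passes 120 N, or if a joint passes its speed limit or range.

## Working session

There is one attempt and no reset: what is moved stays moved. The work goes in short steps, Python scripts to look and compute and a tool call to move; the robot and the scene stay as the last step left them, time stands still between calls to the robot, and variables do not carry over. Pictures are saved under pics/ and viewed, about 8 in all and at most 12, crops included, and the job is handed in when it is done.

Besides the shell and the picture viewer there is one more tool, called after "Call:" by a JSON object that holds its "method" and its "body". apply_moves: Moves the arm, as the interface text tells. Its arguments: {"type":"object","properties":{"commands":{"type":"array","items":{"type":"object","properties":{"x":{"type":"number"},"y":{"type":"number"},"z":{"type":"number"},"ax":{"type":"number"},"ay":{"type":"number"},"az":{"type":"number"},"grip":{"type":"number"}}}}},"required":["commands"]}

```bash
mkdir -p pics; ls
cat > h.py <<'E'
import numpy as np,cv2
from station import bot
def cam(n,f=None):
    c=bot.read_camera(n)
    if f: cv2.imwrite('pics/'+f,c['color'][:,:,::-1])
    return c
E
python3 - <<'E'
from h import *
for n in('scene','top'):
    c=cam(n,n+'0.png'); print({k:v for k,v in c.items() if k!='color'})
    np.save(n+'0.npy',c,allow_pickle=True)
print(bot.state())
E
```

```text
pics
{'fov_y': 46.81827310115122, 'cx': 318.94663428706724, 'cy': 201.33383890247617, 'eye': array([ 0.19668915, -0.42399332,  0.75157632]), 'rotation': array([ 0.31501876, -0.11560485, -0.32574955,  0.8839038 ])}
{'fov_y': 42.79787936261101, 'cx': 315.2390922342102, 'cy': 198.78552673001622, 'eye': array([0.46521291, 0.01511184, 1.19438796]), 'rotation': array([ 0.03341619, -0.04312587, -0.69646854,  0.71551037])}
{'t': 0.1, 'joint_pos': array([ 1.29250089,  0.50827666, -0.23752153,  1.5010441 ,  0.12568289,
        1.14889827, -0.15480565]), 'joint_vel': array([-0.00061592, -0.00175505, -0.00051246, -0.00293011, -0.00123933,
       -0.00143784,  0.00054283]), 'tau': array([-5.49836739e-03, -6.21831322e+01, -2.19500877e+00, -2.50203681e+01,
        1.23721012e-02,  7.91276107e-03, -6.10993325e-06]), 'position': array([ 0.23378758, -0.57913515,  0.23049816]), 'orientation': array([ 8.28985461e-01, -5.59269552e-01, -6.84751454e-04, -4.51710975e-04]), 'contact_force': array([ 1.10514826, -0.50014805, -0.52338131]), 'ft_torque': array([ 0.02708667, -0.00207003, -0.03162507]), 'width': 0.9974653182604574}
```

View pics/scene0.png

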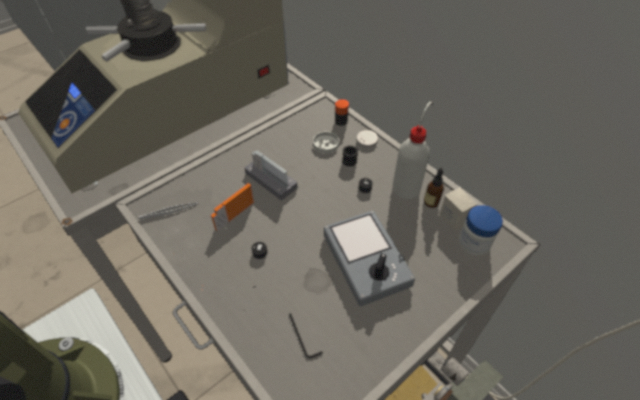

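View pics/top0.png

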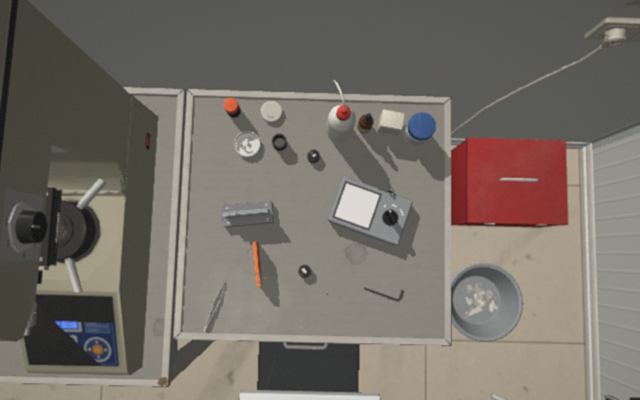

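Scene view: slide and stand are at about (270,172), the orange look-alike at (233,205), the light box at (368,255) and its knob at (380,270). Top view: stand at (248,214), box at (371,211), knob at (391,217). Next I'll view enlarged crops.

Run:
```python
from h import *
s=cv2.imread('pics/scene0.png');t=cv2.imread('pics/top0.png')
def crop(i,x,y,w,h): return cv2.resize(i[y:y+h,x:x+w],(400,300),interpolation=cv2.INTER_CUBIC)
a=np.vstack([np.hstack([crop(s,235,140,72,54),crop(t,212,187,72,54)]),np.hstack([crop(s,316,205,108,81+13),crop(t,322,170,100,75)])])
cv2.imwrite('pics/c1.png',a)
```

```text
(no output)
```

View pics/c1.png

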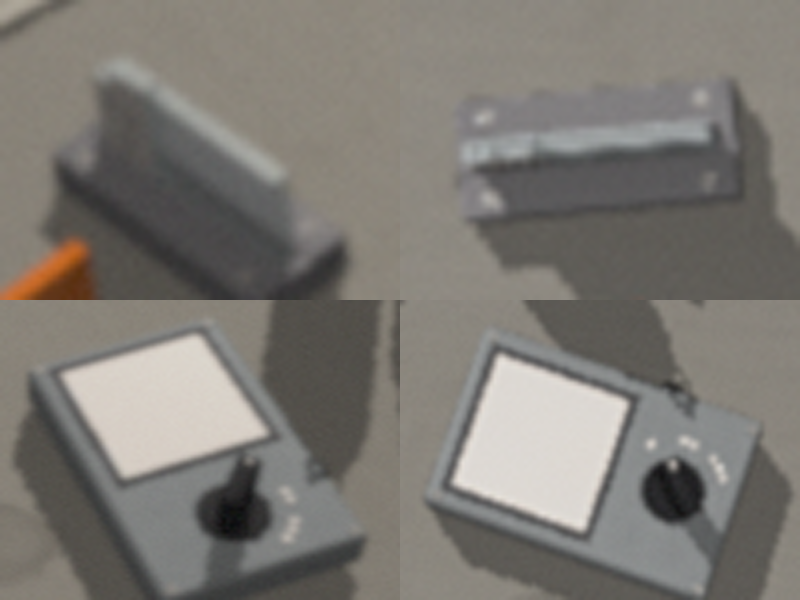

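The lower-left of this composite shows the pointer at the one dot. In the top view the slide's left (+y) end looks frosted, and its shadow steps on the left. I'll check that end with a contrast-enhanced crop and fit the geometry in the same script.

```bash
cat >> h.py <<'E'
from scipy.spatial.transform import Rotation as R
def ray(c,uv):
    f=200/np.tan(np.radians(c['fov_y'])/2)
    uv=np.atleast_2d(uv).astype(float)
    d=np.c_[(uv[:,0]-c['cx'])/f,-(uv[:,1]-c['cy'])/f,-np.ones(len(uv))]
    return R.from_quat(c['rotation']).apply(d)
def onz(c,uv,z):
    d=ray(c,uv); return c['eye']+d*((z-c['eye'][2])/d[:,2])[:,None]
def proj(c,p):
    f=200/np.tan(np.radians(c['fov_y'])/2)
    q=R.from_quat(c['rotation']).inv().apply(np.atleast_2d(p)-c['eye'])
    return np.c_[c['cx']-f*q[:,0]/q[:,2],c['cy']+f*q[:,1]/q[:,2]]
def load(n): return np.load(n+'0.npy',allow_pickle=True).item()
E
python3 - <<'E'
from h import *
S,T=load('scene'),load('top')
for n,c,roi in(('scene',S,(300,190,420,310)),('top',T,(320,165,420,250))):
    im=c['color'];x0,y0,x1,y1=roi
    g=im[y0:y1,x0:x1].min(2)
    m=(g>165).astype(np.uint8)
    cs,_=cv2.findContours(m,0,2); k=max(cs,key=cv2.contourArea)
    M=cv2.moments(k);
    q=cv2.approxPolyDP(k,4,True)[:,0]+[x0,y0]
    # subpixel corners
    qs=cv2.cornerSubPix(im[...,1].copy(),q.astype(np.float32).reshape(-1,1,2),(3,3),(-1,-1),(3,30,.01))[:,0]
    p=onz(c,qs,.036); print(n,qs.round(1).tolist(),p[:,:2].round(4).tolist(),'mean',p.mean(0).round(4),np.linalg.norm(np.diff(p,axis=0,append=p[:1]),axis=1).round(4))
def crop(i,x,y,w,h): return cv2.resize(i[y:y+h,x:x+w],(w*10,h*10),interpolation=cv2.INTER_CUBIC)
def enh(i):
    i=i.astype(float);lo,hi=np.percentile(i,1),np.percentile(i,99.5);return np.clip((i-lo)/(hi-lo)*255,0,255).astype(np.uint8)
s=S['color'][...,::-1];t=T['color'][...,::-1]
cv2.imwrite('pics/c2.png',np.vstack([enh(crop(s,240,145,60,52))[:300*2-0],])[:520])
a=enh(crop(s,240,146,36,56));b=enh(crop(t,215,190,44,56))
cv2.imwrite('pics/c2.png',np.hstack([a,b]))
E
```

```text
scene [[369.29998779296875, 215.39999389648438], [331.8999938964844, 227.6999969482422], [348.8999938964844, 260.5], [388.20001220703125, 246.60000610351562]] [[0.6267, -0.0698], [0.5516, -0.0447], [0.5265, -0.1196], [0.6023, -0.1447]] mean [ 0.5768 -0.0947  0.036 ] [0.0792 0.079  0.0799 0.0788]
top [[346.0, 182.5], [334.0, 215.3000030517578], [367.6000061035156, 227.6999969482422], [379.20001220703125, 195.10000610351562]] [[0.6309, -0.0686], [0.5547, -0.0428], [0.5287, -0.1198], [0.604, -0.1453]] mean [ 0.5796 -0.0941  0.036 ] [0.0804 0.0813 0.0795 0.0813]
```

View pics/c2.png

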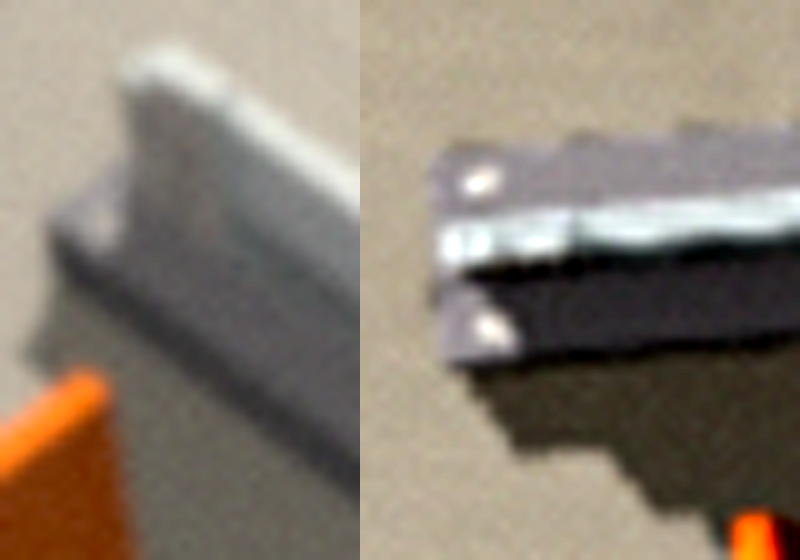

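The enlarged top view puts the frosted part at about 440–570 on the left, with the notch step at 440–490. So the label end points to world +y and the label face to −x, towards the robot. Next I'll measure the slide line and check the knob.

```bash
cat >> h.py <<'E'
def plan(p,yaw,s=None):
    "delta in tool axes to point-down pose with tool x at yaw(deg)"
    s=s or bot.state(); r=R.from_quat(s['orientation'])
    a=np.radians(yaw); X=np.array([np.cos(a),np.sin(a),0]);Z=np.array([0,0,-1.]);t=R.from_matrix(np.c_[X,np.cross(Z,X),Z])
    print('shift units',(r.inv().apply(np.array(p)-s['position'])/.04).round(3),'turn units',(np.degrees((r.inv()*t).as_rotvec())/6).round(3),'pos',s['position'].round(4),'xyaw',np.degrees(np.arctan2(*r.as_matrix()[1::-1,0])).round(1))
E
python3 - <<'E'
from h import *
S,T=load('scene'),load('top')
im=T['color'].astype(float)
b=im[...,1]*.5+im[...,2]*.5
print('rows');pts=[]
for u in range(226,266,2):
    col=b[203:222,u]; w=np.clip(col-125,0,None); 
    pts.append((u,203+(w*np.arange(len(w))).sum()/max(w.sum(),1e-6)))
pts=np.array(pts);print(pts.round(1).tolist())
k=np.polyfit(pts[:,0],pts[:,1],1);print(k)
us=np.arange(214,278)
print([(int(u),int(b[int(round(np.polyval(k,u))),u])) for u in us if u<230 or u>260])
p=onz(T,[(226,np.polyval(k,226)),(266,np.polyval(k,266))],.064);d=p[0]-p[1];print(p.round(4),'yaw',np.degrees(np.arctan2(d[1],d[0])))
# knob
for c,n in((S,'s'),(T,'t')):
    print(n,'pred knob top/skirt',proj(c,[(.5523,-.1702,.071),(.5523,-.1702,.038)]).round(1).tolist())
    x0,y0,x1,y1=(365,245,400,290) if n=='s' else (378,203,402,232)
    m=(c['color'][y0:y1,x0:x1].max(2)<60).astype(np.uint8)
    q=cv2.connectedComponentsWithStats(m);i=1+q[2][1:,4].argmax();print(q[2][i],q[3][i]+[x0,y0])
    # slide predicted
E
```

```text
rows
[[226.0, 211.5], [228.0, 210.6], [230.0, 211.2], [232.0, 211.4], [234.0, 211.1], [236.0, 210.9], [238.0, 211.2], [240.0, 210.8], [242.0, 210.8], [244.0, 210.5], [246.0, 210.4], [248.0, 210.6], [250.0, 210.3], [252.0, 210.5], [254.0, 210.2], [256.0, 209.8], [258.0, 209.7], [260.0, 209.6], [262.0, 209.6], [264.0, 208.4]]
[-5.54340782e-02  2.24039721e+02]
[(214, 131), (215, 131), (216, 132), (217, 132), (218, 134), (219, 134), (220, 132), (221, 132), (222, 134), (223, 141), (224, 149), (225, 151), (226, 154), (227, 130), (228, 135), (229, 138), (261, 161), (262, 160), (263, 157), (264, 155), (265, 156), (266, 147), (267, 127), (268, 103), (269, 110), (270, 126), (271, 116), (272, 85), (273, 84), (274, 87), (275, 88), (276, 95), (277, 117)]
[[0.5545 0.1982 0.064 ]
 [0.5618 0.1098 0.064 ]] yaw 94.76479979494655
s pred knob top/skirt [[380.9, 260.5], [379.0, 270.4]]
[  5  12  18  24 274] [379.06934307 270.28467153]
t pred knob top/skirt [[392.3, 216.8], [389.9, 217.8]]
[  5   8  15  14 160] [389.88125 217.6625 ]
```

Run:
```python
from h import *
T=load('top');S=load('scene')
b=T['color'].astype(float)[...,1:].mean(2)
pts=[]
for u in range(238,264):
    c0=213.5-(u-240)*.09; r=np.arange(int(c0)-4,int(c0)+5); w=np.clip(b[r,u]-140,0,None); pts.append((u,(w*r).sum()/w.sum()))
pts=np.array(pts);k=np.polyfit(pts[:,0],pts[:,1],1);print(k,np.std(pts[:,1]-np.polyval(k,pts[:,0])))
e=onz(T,[(222.7,np.polyval(k,222.7)),(267,np.polyval(k,267))],.064);d=e[0]-e[1];print(e.round(4),np.linalg.norm(d),'yaw',np.degrees(np.arctan2(d[1],d[0])),'mid',e.mean(0))
# scene: project predicted ends, compare to image
print(proj(S,e).round(1))
np.set_printoptions(linewidth=200)
g=S['color'].astype(int)[...,1:].mean(2).astype(int)
for u in (260,270,280): print(u,g[150:180,u])
print(g[150:168,248:262])
# top-view rows samples
for u in (232,245,258): print(u,b[203:222,u].astype(int))
for u in (260,270,280):
    pr=proj(S,e[1]+np.linspace(0,1,500)[:,None]*d); i=abs(pr[:,0]-u).argmin(); print(u,pr[i])
plan((.5523,-.1702,.12),-63.7)
```

```text
[-8.79210349e-02  2.32952691e+02] 0.20584270269995902
[[0.5501 0.2053 0.064 ]
 [0.5615 0.1076 0.064 ]] 0.09830527224638533 yaw 96.6272966285931 mid [0.5558066 0.1564343 0.064    ]
[[253.6 147.7]
 [286.1 170.8]]
260 [130 136 146 157 157 143 119  98  88  88  83  84  82  83  81  83  82  83  79  77  77  74  72  74  72  73  71  71  74  66]
270 [128 128 129 128 128 129 129 130 134 144 154 158 148 132 111 102  98  94  99  95  92  84  77  71  74  73  73  74  75  73]
280 [128 130 128 129 127 129 128 127 128 129 129 129 129 127 129 136 148 161 164 155 137 116 103  98  98  98  97  95  88  78]
[[126 127 128 130 129 131 134 138 143 142 141 134 130 128]
 [128 127 125 128 132 138 143 149 155 155 152 143 136 132]
 [127 128 127 129 137 138 146 150 157 160 158 153 146 141]
 [127 127 125 125 132 136 134 134 145 151 155 158 157 152]
 [128 128 122 118 117 120 117 112 119 130 142 151 157 154]
 [127 125 123 115 104 101  98  93  96 105 118 133 143 145]
 [126 125 123 116 103  90  86  85  87  88 100 108 119 127]
 [127 126 125 117 103  90  83  83  85  85  89  90  98 106]
 [123 126 125 120 107  89  82  81  84  
[... 306 characters left out ...]
 83  86]
 [121 116 115 106 100  86  83  81  80  77  80  82  81  82]
 [117 116 114 110  97  81  80  80  81  77  78  78  83  83]
 [114 119 117 107  92  80  77  78  77  77  77  80  82  83]
 [115 118 120 109  92  77  75  77  76  77  75  80  83  83]]
232 [133 133 131 128 125 127 125 132 149 155 163 168 131  85  74  85  86  90  88]
245 [133 129 127 128 127 125 132 154 157 158 147 111  87  84  86  88  87  88  88]
258 [127 123 127 127 124 135 162 163 157 134 101  82  81  86  88  88  88  90  90]
260 [259.98982495 152.17521611]
270 [270.01823681 159.30483901]
280 [279.99278684 166.39616926]
shift units [ -6.494 -11.212   2.773] turn units [-0.     0.016 -0.718] pos [ 0.2338 -0.5791  0.2305] xyaw -68.0
```

Call:
{"method": "apply_moves", "body": {"commands": [{"x": -0.54,"y": -0.93,"az": -0.07,"grip": 45},{"x": -0.54,"y": -0.93,"az": -0.07,"grip": 45},{"x": -0.54,"y": -0.93,"az": -0.07,"grip": 45},{"x": -0.54,"y": -0.93,"az": -0.07,"grip": 45},{"x": -0.54,"y": -0.93,"az": -0.07,"grip": 45},{"x": -0.54,"y": -0.93,"az": -0.07,"grip": 45},{"x": -0.54,"y": -0.93,"az": -0.07,"grip": 45},{"x": -0.54,"y": -0.93,"az": -0.07,"grip": 45},{"x": -0.54,"y": -0.93,"z": 0.4,"az": -0.07,"grip": 45},{"x": -0.54,"y": -0.93,"z": 0.4,"az": -0.07,"grip": 45}]}}

```text
validation failed for argument at $.co...
```

Run:
```python
from h import *
plan((.5523,-.1702,.12),-63.7);print(bot.state()['joint_pos'].round(3))
```

```text
shift units [ -6.494 -11.212   2.773] turn units [-0.     0.016 -0.718] pos [ 0.2338 -0.5791  0.2305] xyaw -68.0
[ 1.293  0.508 -0.238  1.501  0.126  1.149 -0.155]
```

Call:
{"method": "apply_moves", "body": {"commands": [{"x": -0.54,"y": -0.93,"z": 0.0,"ax": 0.0,"ay": 0.0,"az": -0.07,"grip": 45.0}]}}

```text
t: 0.22
position: [0.2576, -0.5474, 0.2302]
orientation: [0.829, -0.559, -0.001, 0.001]
contact_force: [1.9, 1.0, -0.3]
width: 0.815
```

Call:
{"method": "apply_moves", "body": {"commands": [{"x": -0.54,"y": -0.93,"z": 0.0,"ax": 0.0,"ay": 0.0,"az": -0.07,"grip": 45.0},{"x": -0.54,"y": -0.93,"z": 0.0,"ax": 0.0,"ay": 0.0,"az": -0.07,"grip": 45.0},{"x": -0.54,"y": -0.93,"z": 0.0,"ax": 0.0,"ay": 0.0,"az": -0.07,"grip": 45.0},{"x": -0.54,"y": -0.93,"z": 0.0,"ax": 0.0,"ay": 0.0,"az": -0.07,"grip": 45.0},{"x": -0.54,"y": -0.93,"z": 0.0,"ax": 0.0,"ay": 0.0,"az": -0.07,"grip": 45.0},{"x": -0.54,"y": -0.93,"z": 0.0,"ax": 0.0,"ay": 0.0,"az": -0.07,"grip": 45.0},{"x": -0.54,"y": -0.93,"z": 0.0,"ax": 0.0,"ay": 0.0,"az": -0.07,"grip": 45.0},{"x": -0.54,"y": -0.93,"z": 0.4,"ax": 0.0,"ay": 0.0,"az": -0.07,"grip": 45.0},{"x": -0.54,"y": -0.93,"z": 0.4,"ax": 0.0,"ay": 0.0,"az": -0.07,"grip": 45.0}]}}

```text
t: 1.35
position: [0.4872, -0.2304, 0.1988]
orientation: [0.849, -0.529, 0.0, 0.0]
contact_force: [1.5, -0.2, 0.4]
width: 0.528
```

Run:
```python
from h import *
plan((.5523,-.1702,.12),-63.7);print(bot.state()['joint_pos'].round(3))
```

```text
shift units [-0.633 -2.124  1.97 ] turn units [ 0.    -0.001 -0.018] pos [ 0.4872 -0.2304  0.1988] xyaw -63.8
[ 0.633  0.413 -0.343  1.776  0.163  0.98  -0.888]
```

Call:
{"method": "apply_moves", "body": {"commands": [{"x": -0.2,"y": -0.6,"z": 0.0,"ax": 0.0,"ay": 0.0,"az": 0.0,"grip": 45.0},{"x": -0.2,"y": -0.6,"z": 0.0,"ax": 0.0,"ay": 0.0,"az": 0.0,"grip": 45.0},{"x": -0.2,"y": -0.6,"z": 0.7,"ax": 0.0,"ay": 0.0,"az": 0.0,"grip": 45.0},{"x": 0.0,"y": 0.0,"z": 0.6,"ax": 0.0,"ay": 0.0,"az": 0.0,"grip": 45.0},{"x": 0.0,"y": 0.0,"z": 0.0,"ax": 0.0,"ay": 0.0,"az": 0.0,"grip": 45.0}]}}

```text
t: 1.98
position: [0.5393, -0.1777, 0.1454]
orientation: [0.849, -0.528, -0.002, 0.001]
contact_force: [0.5, -1.1, 0.9]
width: 0.528
```

Run:
```python
from h import *
plan((.5523,-.1702,.043),-63.7)
```

```text
shift units [-0.017 -0.383  2.559] turn units [ 0.032  0.029 -0.012] pos [ 0.5393 -0.1777  0.1454] xyaw -63.8
```

Call:
{"method": "apply_moves", "body": {"commands": [{"x": 0.0,"y": -0.38,"z": 0.2,"ax": 0.03,"ay": 0.03,"az": 0.0,"grip": 45.0},{"x": 0.0,"y": 0.0,"z": 0.6,"ax": 0.0,"ay": 0.0,"az": 0.0,"grip": 45.0},{"x": 0.0,"y": 0.0,"z": 0.6,"ax": 0.0,"ay": 0.0,"az": 0.0,"grip": 45.0},{"x": 0.0,"y": 0.0,"z": 0.6,"ax": 0.0,"ay": 0.0,"az": 0.0,"grip": 45.0},{"x": 0.0,"y": 0.0,"z": 0.55,"ax": 0.0,"ay": 0.0,"az": 0.0,"grip": 45.0},{"x": 0.0,"y": 0.0,"z": 0.0,"ax": 0.0,"ay": 0.0,"az": 0.0,"grip": 45.0}]}}

```text
t: 2.72
position: [0.5548, -0.1713, 0.0445]
orientation: [0.849, -0.529, 0.001, -0.0]
contact_force: [0.2, 0.3, 0.3]
width: 0.527
```

Run:
```python
from h import *
plan((.5523,-.1702,.043),-63.7)
```

```text
shift units [-0.051  0.044  0.038] turn units [-0.022 -0.019 -0.019] pos [ 0.5548 -0.1713  0.0445] xyaw -63.8
```

Call:
{"method": "apply_moves", "body": {"commands": [{"x": -0.05,"y": 0.04,"z": 0.02,"ax": 0.0,"ay": 0.0,"az": 0.0,"grip": 20.0},{"x": 0.0,"y": 0.0,"z": 0.0,"ax": 0.0,"ay": 0.0,"az": 0.0,"grip": 20.0},{"x": 0.0,"y": 0.0,"z": 0.0,"ax": 0.0,"ay": 0.0,"az": 0.0,"grip": 8.0},{"x": 0.0,"y": 0.0,"z": 0.0,"ax": 0.0,"ay": 0.0,"az": 0.0,"grip": 8.0},{"x": 0.0,"y": 0.0,"z": 0.0,"ax": 0.0,"ay": 0.0,"az": 0.0,"grip": 8.0}]}}

```text
t: 3.35
position: [0.5532, -0.1712, 0.0457]
orientation: [0.849, -0.529, 0.003, -0.001]
contact_force: [0.4, -1.2, 6.8]
width: 0.129
```

Run:
```python
from h import *
plan((.5523,-.1702,.043),-108.7);print(bot.state()['ft_torque'])
```

```text
shift units [-0.034  0.01   0.067] turn units [-0.061 -0.029  7.475] pos [ 0.5532 -0.1712  0.0457] xyaw -63.8
[-0.16851397  0.06160663  0.065414  ]
```

Call:
{"method": "apply_moves", "body": {"commands": [{"x": 0.0,"y": 0.0,"z": -0.05,"ax": 0.0,"ay": 0.0,"az": 0.8,"grip": 8.0},{"x": 0.0,"y": 0.0,"z": 0.0,"ax": 0.0,"ay": 0.0,"az": 0.9,"grip": 8.0},{"x": 0.0,"y": 0.0,"z": 0.0,"ax": 0.0,"ay": 0.0,"az": 0.9,"grip": 8.0},{"x": 0.0,"y": 0.0,"z": 0.0,"ax": 0.0,"ay": 0.0,"az": 0.9,"grip": 8.0},{"x": 0.0,"y": 0.0,"z": 0.0,"ax": 0.0,"ay": 0.0,"az": 0.9,"grip": 8.0},{"x": 0.0,"y": 0.0,"z": 0.0,"ax": 0.0,"ay": 0.0,"az": 0.9,"grip": 8.0},{"x": 0.0,"y": 0.0,"z": 0.0,"ax": 0.0,"ay": 0.0,"az": 0.9,"grip": 8.0},{"x": 0.0,"y": 0.0,"z": 0.0,"ax": 0.0,"ay": 0.0,"az": 0.9,"grip": 8.0},{"x": 0.0,"y": 0.0,"z": 0.0,"ax": 0.0,"ay": 0.0,"az": 0.3,"grip": 8.0},{"x": 0.0,"y": 0.0,"z": 0.0,"ax": 0.0,"ay": 0.0,"az": 0.0,"grip": 8.0}]}}

```text
t: 4.6
position: [0.5532, -0.1714, 0.0459]
orientation: [-0.586, 0.81, -0.003, 0.002]
contact_force: [4.7, -3.6, -11.7]
width: 0.127
```

Run:
```python
from h import *
plan((.5523,-.1702,.043),-108.7);s=bot.state();print(s['ft_torque'],s['joint_pos'].round(3))
```

```text
shift units [-0.02   0.032  0.071] turn units [-0.058 -0.004  0.071] pos [ 0.5532 -0.1714  0.0459] xyaw -108.3
[-0.69442844 -1.00514279 -0.02368921] [ 0.296  0.638 -0.061  1.849  0.061  0.651 -1.69 ]
```

Knob turned. Release it and rise.

Call:
{"method": "apply_moves", "body": {"commands": [{"x": 0.0,"y": 0.0,"z": 0.0,"ax": 0.0,"ay": 0.0,"az": 0.0,"grip": 45.0},{"x": 0.0,"y": 0.0,"z": 0.0,"ax": 0.0,"ay": 0.0,"az": 0.0,"grip": 45.0},{"x": 0.0,"y": 0.0,"z": 0.0,"ax": 0.0,"ay": 0.0,"az": 0.0,"grip": 45.0},{"x": 0.0,"y": 0.0,"z": -0.6,"ax": 0.0,"ay": 0.0,"az": 0.0,"grip": 50.0},{"x": 0.0,"y": 0.0,"z": -0.9,"ax": 0.0,"ay": 0.0,"az": 0.0,"grip": 50.0},{"x": 0.0,"y": 0.0,"z": -0.9,"ax": 0.0,"ay": 0.0,"az": 0.0,"grip": 50.0},{"x": 0.0,"y": 0.0,"z": -0.9,"ax": 0.0,"ay": 0.0,"az": 0.0,"grip": 50.0}]}}

```text
t: 5.48
position: [0.5517, -0.1702, 0.1799]
orientation: [-0.586, 0.81, -0.002, 0.001]
contact_force: [0.8, -1.0, -0.4]
width: 0.586
```

Run:
```python
from h import *
plan((.5566,.1386,.16),-173.4);plan((.5566,.1386,.16),6.6);s=bot.state();print(s['joint_pos'].round(3))
c=cam('scene')['color'][220:300,330:420,::-1]
cv2.imwrite('pics/k1.png',cv2.resize(c,None,fx=6,fy=6,interpolation=2))
```

```text
shift units [-7.372  2.297  0.488] turn units [-0.039  0.026 10.866] pos [ 0.5517 -0.1702  0.1799] xyaw -108.2
shift units [-7.372  2.297  0.488] turn units [ -0.029  -0.043 -19.134] pos [ 0.5517 -0.1702  0.1799] xyaw -108.2
[ 0.304  0.472 -0.072  1.711  0.04   0.956 -1.672]
```

View pics/k1.png

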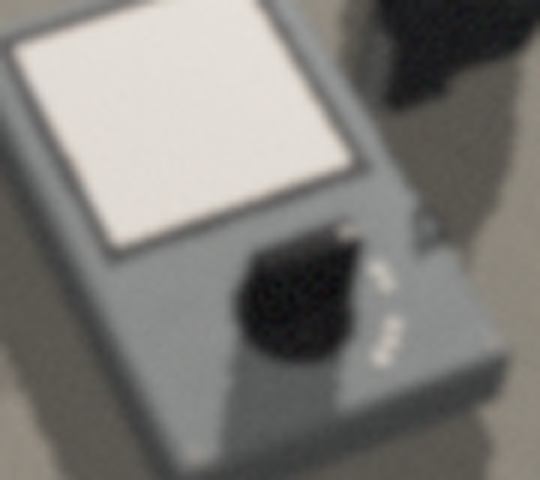

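Knob bar now points at the two dots: white end at (345,232), parallel to the box x edge. Now I'll turn and go to the slide.

Call:
{"method": "apply_moves", "body": {"commands": [{"x": 0.0,"y": 0.0,"z": 0.0,"ax": 0.0,"ay": 0.0,"az": 1.0,"grip": 60.0},{"x": 0.0,"y": 0.0,"z": 0.0,"ax": 0.0,"ay": 0.0,"az": 1.0,"grip": 60.0},{"x": 0.0,"y": 0.0,"z": 0.0,"ax": 0.0,"ay": 0.0,"az": 1.0,"grip": 60.0},{"x": 0.0,"y": 0.0,"z": 0.0,"ax": 0.0,"ay": 0.0,"az": 1.0,"grip": 60.0},{"x": 0.0,"y": 0.0,"z": 0.0,"ax": 0.0,"ay": 0.0,"az": 1.0,"grip": 60.0},{"x": 0.0,"y": 0.0,"z": 0.0,"ax": 0.0,"ay": 0.0,"az": 1.0,"grip": 60.0},{"x": 0.0,"y": 0.0,"z": 0.0,"ax": 0.0,"ay": 0.0,"az": 1.0,"grip": 60.0},{"x": 0.0,"y": 0.0,"z": 0.0,"ax": 0.0,"ay": 0.0,"az": 1.0,"grip": 60.0},{"x": 0.0,"y": 0.0,"z": 0.0,"ax": 0.0,"ay": 0.0,"az": 1.0,"grip": 60.0},{"x": 0.0,"y": 0.0,"z": 0.0,"ax": 0.0,"ay": 0.0,"az": 1.0,"grip": 60.0}]}}

```text
t: 6.78
position: [0.5517, -0.1701, 0.1785]
orientation: [-0.101, 0.995, -0.001, 0.002]
contact_force: [0.0, -0.1, -0.6]
width: 0.704
```

Call:
{"method": "apply_moves", "body": {"commands": [{"x": -0.1,"y": 0.85,"z": 0.0,"ax": 0.0,"ay": 0.0,"az": 0.85,"grip": 60.0},{"x": -0.1,"y": 0.85,"z": 0.0,"ax": 0.0,"ay": 0.0,"az": 0.0,"grip": 60.0},{"x": -0.1,"y": 0.85,"z": 0.0,"ax": 0.0,"ay": 0.0,"az": 0.0,"grip": 60.0},{"x": -0.1,"y": 0.85,"z": 0.0,"ax": 0.0,"ay": 0.0,"az": 0.0,"grip": 60.0},{"x": -0.1,"y": 0.85,"z": 0.0,"ax": 0.0,"ay": 0.0,"az": 0.0,"grip": 60.0},{"x": -0.1,"y": 0.85,"z": 0.0,"ax": 0.0,"ay": 0.0,"az": 0.0,"grip": 60.0},{"x": -0.1,"y": 0.85,"z": 0.0,"ax": 0.0,"ay": 0.0,"az": 0.0,"grip": 60.0},{"x": -0.1,"y": 0.85,"z": 0.0,"ax": 0.0,"ay": 0.0,"az": 0.0,"grip": 60.0},{"x": -0.1,"y": 0.6,"z": 0.0,"ax": 0.0,"ay": 0.0,"az": 0.0,"grip": 60.0},{"x": 0.0,"y": 0.0,"z": 0.0,"ax": 0.0,"ay": 0.0,"az": 0.0,"grip": 60.0}]}}

```text
t: 8.02
position: [0.5496, 0.1305, 0.1775]
orientation: [-0.061, 0.998, -0.001, 0.002]
contact_force: [-1.2, -0.7, 0.4]
width: 0.705
```

Run:
```python
from h import *
plan((.5566,.1386,.031),-173.4);s=bot.state();print(s['joint_pos'].round(3),s['t'])
```

```text
shift units [-0.185  0.187  3.662] turn units [-0.016  0.031  0.059] pos [0.5496 0.1305 0.1775] xyaw -173.0
[-0.721  0.547  0.707  1.752 -0.413  0.994 -2.878] 8.025
```

j7 is close to its limit here (−2.878 of −2.89). I'll take the equivalent half-turned grasp instead.

Call:
{"method": "apply_moves", "body": {"commands": [{"x": 0.0,"y": 0.0,"z": 0.0,"ax": 0.0,"ay": 0.0,"az": -1.0,"grip": 60.0},{"x": 0.0,"y": 0.0,"z": 0.0,"ax": 0.0,"ay": 0.0,"az": -1.0,"grip": 60.0},{"x": 0.0,"y": 0.0,"z": 0.0,"ax": 0.0,"ay": 0.0,"az": -1.0,"grip": 60.0},{"x": 0.0,"y": 0.0,"z": 0.0,"ax": 0.0,"ay": 0.0,"az": -1.0,"grip": 60.0},{"x": 0.0,"y": 0.0,"z": 0.0,"ax": 0.0,"ay": 0.0,"az": -1.0,"grip": 60.0},{"x": 0.0,"y": 0.0,"z": 0.0,"ax": 0.0,"ay": 0.0,"az": -1.0,"grip": 60.0},{"x": 0.0,"y": 0.0,"z": 0.0,"ax": 0.0,"ay": 0.0,"az": -1.0,"grip": 60.0},{"x": 0.0,"y": 0.0,"z": 0.0,"ax": 0.0,"ay": 0.0,"az": -1.0,"grip": 60.0},{"x": 0.0,"y": 0.0,"z": 0.0,"ax": 0.0,"ay": 0.0,"az": -1.0,"grip": 60.0},{"x": 0.0,"y": 0.0,"z": 0.0,"ax": 0.0,"ay": 0.0,"az": -1.0,"grip": 60.0}]}}

```text
t: 9.28
position: [0.5502, 0.1258, 0.1784]
orientation: [-0.55, 0.835, -0.002, 0.002]
contact_force: [0.5, 0.3, -0.4]
width: 0.697
```

Call:
{"method": "apply_moves", "body": {"commands": [{"x": 0.0,"y": 0.0,"z": 0.0,"ax": 0.0,"ay": 0.0,"az": -1.0,"grip": 60.0},{"x": 0.0,"y": 0.0,"z": 0.0,"ax": 0.0,"ay": 0.0,"az": -1.0,"grip": 60.0},{"x": 0.0,"y": 0.0,"z": 0.0,"ax": 0.0,"ay": 0.0,"az": -1.0,"grip": 60.0},{"x": 0.0,"y": 0.0,"z": 0.0,"ax": 0.0,"ay": 0.0,"az": -1.0,"grip": 60.0},{"x": 0.0,"y": 0.0,"z": 0.0,"ax": 0.0,"ay": 0.0,"az": -1.0,"grip": 60.0},{"x": 0.0,"y": 0.0,"z": 0.0,"ax": 0.0,"ay": 0.0,"az": -1.0,"grip": 60.0},{"x": 0.0,"y": 0.0,"z": 0.0,"ax": 0.0,"ay": 0.0,"az": -1.0,"grip": 60.0},{"x": 0.0,"y": 0.0,"z": 0.0,"ax": 0.0,"ay": 0.0,"az": -1.0,"grip": 60.0},{"x": 0.0,"y": 0.0,"z": 0.0,"ax": 0.0,"ay": 0.0,"az": -1.0,"grip": 60.0},{"x": 0.0,"y": 0.0,"z": 0.0,"ax": 0.0,"ay": 0.0,"az": -1.0,"grip": 60.0}]}}

```text
t: 10.52
position: [0.5502, 0.1258, 0.1784]
orientation: [0.894, -0.448, 0.003, -0.0]
contact_force: [0.2, -0.3, 0.5]
width: 0.703
```

Call:
{"method": "apply_moves", "body": {"commands": [{"x": 0.0,"y": 0.0,"z": 0.0,"ax": 0.0,"ay": 0.0,"az": -1.0,"grip": 60.0},{"x": 0.0,"y": 0.0,"z": 0.0,"ax": 0.0,"ay": 0.0,"az": -1.0,"grip": 60.0},{"x": 0.0,"y": 0.0,"z": 0.0,"ax": 0.0,"ay": 0.0,"az": -1.0,"grip": 60.0},{"x": 0.0,"y": 0.0,"z": 0.0,"ax": 0.0,"ay": 0.0,"az": -1.0,"grip": 60.0},{"x": 0.0,"y": 0.0,"z": 0.0,"ax": 0.0,"ay": 0.0,"az": -1.0,"grip": 60.0},{"x": 0.0,"y": 0.0,"z": 0.0,"ax": 0.0,"ay": 0.0,"az": -1.0,"grip": 60.0},{"x": 0.0,"y": 0.0,"z": 0.0,"ax": 0.0,"ay": 0.0,"az": -1.0,"grip": 60.0},{"x": 0.0,"y": 0.0,"z": 0.0,"ax": 0.0,"ay": 0.0,"az": -1.0,"grip": 60.0},{"x": 0.0,"y": 0.0,"z": 0.0,"ax": 0.0,"ay": 0.0,"az": -1.0,"grip": 60.0},{"x": 0.0,"y": 0.0,"z": 0.0,"ax": 0.0,"ay": 0.0,"az": -0.95,"grip": 60.0}]}}

```text
t: 11.78
position: [0.5503, 0.1257, 0.1784]
orientation: [0.998, 0.056, 0.003, 0.001]
contact_force: [0.4, 0.2, -0.7]
width: 0.701
```

Run:
```python
from h import *
plan((.5566,.1386,.031),6.6);s=bot.state();print(s['joint_pos'].round(3),s['t'])
```

```text
shift units [ 0.175 -0.312  3.685] turn units [ 0.027 -0.048 -0.022] pos [0.5503 0.1257 0.1784] xyaw 6.5
[-0.16   0.457 -0.164  1.746  0.094  0.942 -0.25 ] 11.775
```

Call:
{"method": "apply_moves", "body": {"commands": [{"x": 0.17,"y": -0.31,"z": 0.0,"ax": 0.02,"ay": -0.04,"az": -0.02,"grip": 42.0},{"x": 0.0,"y": 0.0,"z": 0.6,"ax": 0.0,"ay": 0.0,"az": 0.0,"grip": 42.0},{"x": 0.0,"y": 0.0,"z": 0.6,"ax": 0.0,"ay": 0.0,"az": 0.0,"grip": 42.0},{"x": 0.0,"y": 0.0,"z": 0.6,"ax": 0.0,"ay": 0.0,"az": 0.0,"grip": 42.0},{"x": 0.0,"y": 0.0,"z": 0.0,"ax": 0.0,"ay": 0.0,"az": 0.0,"grip": 42.0},{"x": 0.0,"y": 0.0,"z": 0.0,"ax": 0.0,"ay": 0.0,"az": 0.0,"grip": 42.0}]}}

```text
t: 12.52
position: [0.5561, 0.1411, 0.1069]
orientation: [0.998, 0.056, 0.0, -0.0]
contact_force: [-0.0, -0.0, 0.5]
width: 0.489
```

Run:
```python
from h import *
plan((.5566,.1386,.035),6.6)
c=cam('scene')['color'][120:210,220:330,::-1]
cv2.imwrite('pics/s1.png',cv2.resize(c,None,fx=6,fy=6,interpolation=2))
```

```text
shift units [0.003 0.064 1.797] turn units [-0.004 -0.009 -0.025] pos [0.5561 0.1411 0.1069] xyaw 6.4
```

View pics/s1.png

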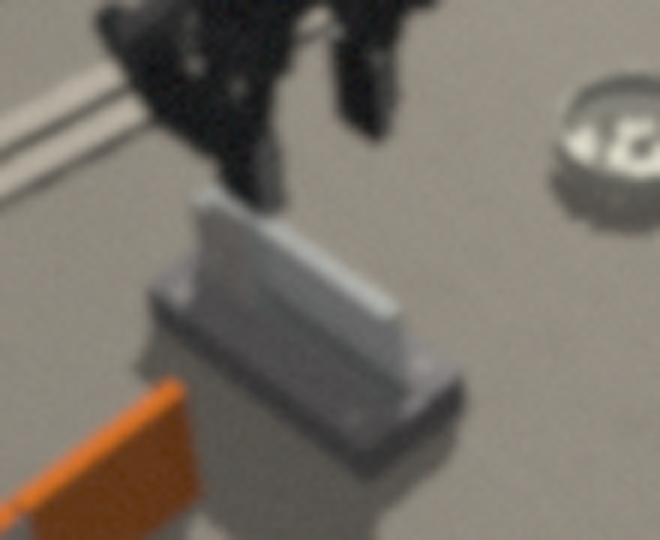

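The picture shows the fingers straddling the slide's clear part, tips at (255,205) and (375,130), with nothing in the way. Descend.

Call:
{"method": "apply_moves", "body": {"commands": [{"x": 0.0,"y": 0.1,"z": 0.5,"ax": 0.0,"ay": 0.0,"az": 0.0,"grip": 42.0},{"x": 0.0,"y": 0.0,"z": 0.5,"ax": 0.0,"ay": 0.0,"az": 0.0,"grip": 42.0},{"x": 0.0,"y": 0.0,"z": 0.5,"ax": 0.0,"ay": 0.0,"az": 0.0,"grip": 42.0},{"x": 0.0,"y": 0.0,"z": 0.3,"ax": 0.0,"ay": 0.0,"az": 0.0,"grip": 42.0},{"x": 0.0,"y": 0.0,"z": 0.0,"ax": 0.0,"ay": 0.0,"az": 0.0,"grip": 42.0},{"x": 0.0,"y": 0.0,"z": 0.0,"ax": 0.0,"ay": 0.0,"az": 0.0,"grip": 25.0},{"x": 0.0,"y": 0.0,"z": 0.0,"ax": 0.0,"ay": 0.0,"az": 0.0,"grip": 25.0}]}}

```text
t: 13.45
position: [0.5564, 0.137, 0.0349]
orientation: [0.998, 0.057, 0.001, -0.0]
contact_force: [-0.4, -0.7, 0.3]
width: 0.293
```

Run:
```python
from h import *
plan((.5566,.1386,.035),6.6)
c=cam('scene')['color'][120:210,220:330,::-1]; d=cam('top')['color'][180:250,205:290,::-1]
cv2.imwrite('pics/s2.png',np.hstack([cv2.resize(c,(440,360),interpolation=2),cv2.resize(d,(360,360),interpolation=2)]))
```

```text
shift units [ 0.009 -0.04  -0.003] turn units [-0.004 -0.012 -0.016] pos [0.5564 0.137  0.0349] xyaw 6.5
```

View pics/s2.png

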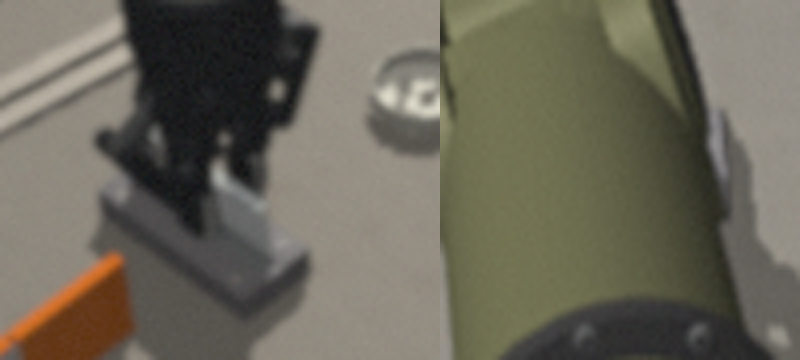

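Call:
{"method": "apply_moves", "body": {"commands": [{"x": 0.0,"y": 0.0,"z": 0.0,"ax": 0.0,"ay": 0.0,"az": 0.0,"grip": 14.0},{"x": 0.0,"y": 0.0,"z": 0.0,"ax": 0.0,"ay": 0.0,"az": 0.0,"grip": 3.0},{"x": 0.0,"y": 0.0,"z": 0.0,"ax": 0.0,"ay": 0.0,"az": 0.0,"grip": 3.0},{"x": 0.0,"y": 0.0,"z": 0.0,"ax": 0.0,"ay": 0.0,"az": 0.0,"grip": 3.0}]}}

```text
t: 14.05
position: [0.5562, 0.1369, 0.0344]
orientation: [0.998, 0.057, 0.0, -0.0]
contact_force: [-0.6, -0.8, 4.1]
width: 0.084
```

Call:
{"method": "apply_moves", "body": {"commands": [{"x": 0.0,"y": 0.0,"z": -0.15,"ax": 0.0,"ay": 0.0,"az": 0.0,"grip": 3.0},{"x": 0.0,"y": 0.0,"z": -0.4,"ax": 0.0,"ay": 0.0,"az": 0.0,"grip": 3.0},{"x": 0.0,"y": 0.0,"z": -0.5,"ax": 0.0,"ay": 0.0,"az": 0.0,"grip": 3.0},{"x": 0.0,"y": 0.0,"z": -0.7,"ax": 0.0,"ay": 0.0,"az": 0.0,"grip": 3.0},{"x": 0.0,"y": 0.0,"z": -0.7,"ax": 0.0,"ay": 0.0,"az": 0.0,"grip": 3.0},{"x": 0.0,"y": 0.0,"z": -0.7,"ax": 0.0,"ay": 0.0,"az": 0.0,"grip": 3.0},{"x": 0.0,"y": 0.0,"z": -0.7,"ax": 0.0,"ay": 0.0,"az": 0.0,"grip": 3.0},{"x": 0.0,"y": 0.0,"z": -0.5,"ax": 0.0,"ay": 0.0,"az": 0.0,"grip": 3.0}]}}

```text
t: 15.05
position: [0.5558, 0.1369, 0.2103]
orientation: [0.998, 0.057, 0.001, -0.0]
contact_force: [0.0, 0.4, -1.4]
width: 0.081
```

Run:
```python
from h import *
s=bot.state();print(s['position'],s['width']*85.4,s['contact_force'],s['joint_pos'].round(3))
c=cam('scene')['color'][60:210,190:365,::-1]
cv2.imwrite('pics/s3.png',cv2.resize(c,None,fx=4,fy=4,interpolation=2))
```

```text
[0.55576403 0.13687739 0.21034355] 6.883431438241271 [ 0.00445088  0.35055647 -1.44497136] [-0.17   0.44  -0.171  1.677  0.084  1.031 -0.255]
```

View pics/s3.png

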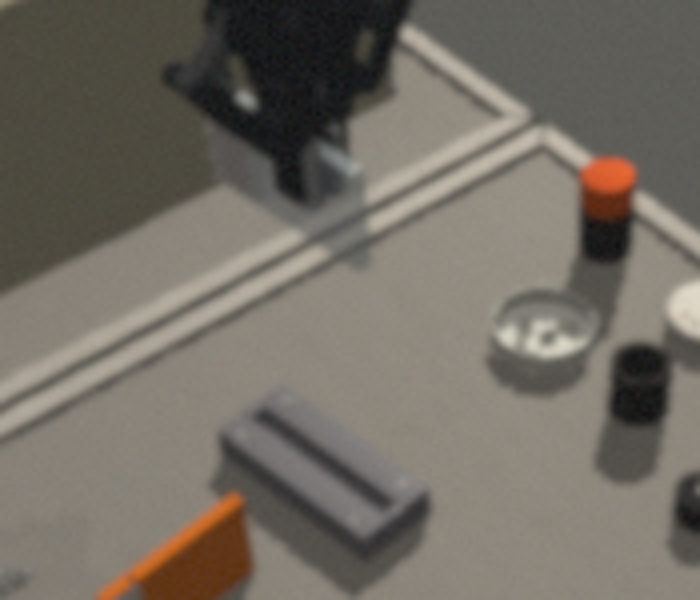

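The slide is clamped and out of the stand. Its frosted end is on the left at (215,160), well clear of the fingers, and the opening is 6.9 mm. Now I'll turn it about vertical so the tilt is easy to reach.

Call:
{"method": "apply_moves", "body": {"commands": [{"x": 0.0,"y": 0.0,"z": 0.0,"ax": 0.0,"ay": 0.0,"az": -0.5,"grip": 3.0},{"x": 0.0,"y": 0.0,"z": 0.0,"ax": 0.0,"ay": 0.0,"az": -1.0,"grip": 3.0},{"x": 0.0,"y": 0.0,"z": 0.0,"ax": 0.0,"ay": 0.0,"az": -1.0,"grip": 3.0},{"x": 0.0,"y": 0.0,"z": 0.0,"ax": 0.0,"ay": 0.0,"az": -1.0,"grip": 3.0},{"x": 0.0,"y": 0.0,"z": 0.0,"ax": 0.0,"ay": 0.0,"az": -1.0,"grip": 3.0},{"x": 0.0,"y": 0.0,"z": 0.0,"ax": 0.0,"ay": 0.0,"az": -1.0,"grip": 3.0},{"x": 0.0,"y": 0.0,"z": 0.0,"ax": 0.0,"ay": 0.0,"az": -1.0,"grip": 3.0},{"x": 0.0,"y": 0.0,"z": 0.0,"ax": 0.0,"ay": 0.0,"az": -1.0,"grip": 3.0},{"x": 0.0,"y": 0.0,"z": 0.0,"ax": 0.0,"ay": 0.0,"az": -1.0,"grip": 3.0},{"x": 0.0,"y": 0.0,"z": 0.0,"ax": 0.0,"ay": 0.0,"az": -1.0,"grip": 3.0}]}}

```text
t: 16.35
position: [0.5554, 0.1366, 0.2081]
orientation: [0.849, 0.528, -0.0, -0.0]
contact_force: [-0.6, 0.2, -1.6]
width: 0.082
```

Call:
{"method": "apply_moves", "body": {"commands": [{"x": 0.0,"y": 0.0,"z": 0.0,"ax": 0.0,"ay": 0.0,"az": -1.0,"grip": 3.0},{"x": 0.0,"y": 0.0,"z": 0.0,"ax": 0.0,"ay": 0.0,"az": -1.0,"grip": 3.0},{"x": 0.0,"y": 0.0,"z": 0.0,"ax": 0.0,"ay": 0.0,"az": -1.0,"grip": 3.0},{"x": 0.0,"y": 0.0,"z": 0.0,"ax": 0.0,"ay": 0.0,"az": -1.0,"grip": 3.0},{"x": 0.0,"y": 0.0,"z": 0.0,"ax": 0.0,"ay": 0.0,"az": -1.0,"grip": 3.0},{"x": 0.0,"y": 0.0,"z": 0.0,"ax": 0.0,"ay": 0.0,"az": -1.0,"grip": 3.0},{"x": 0.0,"y": 0.0,"z": 0.0,"ax": 0.0,"ay": 0.0,"az": -1.0,"grip": 3.0},{"x": 0.0,"y": 0.0,"z": 0.0,"ax": 0.0,"ay": 0.0,"az": -1.0,"grip": 3.0},{"x": 0.0,"y": 0.0,"z": 0.0,"ax": 0.0,"ay": 0.0,"az": -1.0,"grip": 3.0},{"x": 0.0,"y": 0.0,"z": 0.0,"ax": 0.0,"ay": 0.0,"az": -0.5,"grip": 3.0}]}}

```text
t: 17.6
position: [0.5555, 0.1365, 0.2081]
orientation: [0.495, 0.869, -0.0, -0.0]
contact_force: [-0.7, -0.3, -2.0]
width: 0.085
```

```bash
cat >> h.py <<'E'
L=np.array([-.004,-.0545,-.001]); W=np.array([.578,-.0944,.036])
def label():
    s=bot.state(); r=R.from_quat(s['orientation'])
    l=s['position']+r.apply(L); n=-r.as_matrix()[:,0]
    print('t',s['t'],'label-window',(l-W).round(4),'angle from up',np.degrees(np.arccos(n[2])).round(1),'normal',n.round(2),'q',s['joint_pos'].round(2),'w',s['width'].round(3))
    print('remaining units to label at W+.13, tool axes',(r.inv().apply(W+[0,0,.13]-l)/.04).round(2))
E
python3 - <<'E'
from h import *
label()
E
```

```text
Traceback (most recent call last):
  File "h.py", line 29, in label
    print('t',s['t'],'label-window',(l-W).round(4),'angle from up',np.degrees(np.arccos(n[2])).round(1),'normal',n.round(2),'q',s['joint_pos'].round(2),'w',s['width'].round(3))
                                                                                                                                                            ^^^^^^^^^^^^^^^^
AttributeError: 'float' object has no attribute 'round'
```

```bash
sed -i "s/s\['width'\].round(3)/s['width']/" h.py
python3 - <<'E'
from h import *
label()
E
```

```text
t 17.6 label-window [-0.0674  0.1997  0.1731] angle from up 90.0 normal [ 0.51 -0.86 -0.  ] q [ 0.16  0.51 -0.69  1.67  0.36  1.09  1.47] w 0.08463361084182451
remaining units to label at W+.13, tool axes [-5.15 -1.09  1.08]
```

Call:
{"method": "apply_moves", "body": {"commands": [{"x": -0.4,"y": -0.15,"z": 0.0,"ax": 0.0,"ay": 0.0,"az": 0.0,"grip": 3.0},{"x": -0.7,"y": -0.15,"z": 0.0,"ax": 0.0,"ay": 0.0,"az": 0.0,"grip": 3.0},{"x": -0.7,"y": -0.15,"z": 0.0,"ax": 0.0,"ay": 0.0,"az": 0.0,"grip": 3.0},{"x": -0.7,"y": -0.15,"z": 0.0,"ax": 0.0,"ay": 0.0,"az": 0.0,"grip": 3.0},{"x": -0.7,"y": -0.15,"z": 0.0,"ax": 0.0,"ay": 0.0,"az": 0.0,"grip": 3.0},{"x": -0.7,"y": -0.15,"z": 0.0,"ax": 0.0,"ay": 0.0,"az": 0.0,"grip": 3.0},{"x": -0.7,"y": -0.1,"z": 0.2,"ax": 0.0,"ay": 0.0,"az": 0.0,"grip": 3.0},{"x": -0.5,"y": -0.1,"z": 0.2,"ax": 0.0,"ay": 0.0,"az": 0.0,"grip": 3.0},{"x": 0.0,"y": 0.0,"z": 0.2,"ax": 0.0,"ay": -0.5,"az": 0.0,"grip": 3.0},{"x": 0.0,"y": 0.0,"z": 0.0,"ax": 0.0,"ay": -0.8,"az": 0.0,"grip": 3.0}]}}

```text
t: 18.85
position: [0.6211, -0.0635, 0.1826]
orientation: [0.496, 0.865, -0.035, 0.059]
contact_force: [-0.1, -0.1, -0.7]
width: 0.081
```

Call:
{"method": "apply_moves", "body": {"commands": [{"x": 0.0,"y": 0.0,"z": 0.0,"ax": 0.0,"ay": -0.8,"az": 0.0,"grip": 3.0},{"x": 0.0,"y": 0.0,"z": 0.0,"ax": 0.0,"ay": -0.8,"az": 0.0,"grip": 3.0},{"x": 0.0,"y": 0.0,"z": 0.0,"ax": 0.0,"ay": -0.8,"az": 0.0,"grip": 3.0}]}}

```text
t: 19.23
position: [0.6213, -0.0617, 0.184]
orientation: [0.487, 0.852, -0.096, 0.168]
contact_force: [0.1, 0.5, -2.4]
width: 0.08
```

Run:
```python
from h import *
label()
```

```text
t 19.225 label-window [-0.002   0.0022  0.1505] angle from up 67.7 normal [ 0.47 -0.8   0.38] q [ 0.17  0.5  -0.47  1.79  0.76  0.93  1.38] w 0.08042192988153253
remaining units to label at W+.13, tool axes [0.13 0.02 0.5 ]
```

Tilting works. Continue, another ~27°.

Call:
{"method": "apply_moves", "body": {"commands": [{"x": 0.0,"y": 0.0,"z": 0.0,"ax": 0.0,"ay": -0.8,"az": 0.0,"grip": 3.0},{"x": 0.0,"y": 0.0,"z": 0.0,"ax": 0.0,"ay": -0.8,"az": 0.0,"grip": 3.0},{"x": 0.0,"y": 0.0,"z": 0.0,"ax": 0.0,"ay": -0.8,"az": 0.0,"grip": 3.0},{"x": 0.0,"y": 0.0,"z": 0.0,"ax": 0.0,"ay": -0.8,"az": 0.0,"grip": 3.0},{"x": 0.0,"y": 0.0,"z": 0.0,"ax": 0.0,"ay": -0.7,"az": 0.0,"grip": 3.0},{"x": 0.0,"y": 0.0,"z": 0.0,"ax": 0.0,"ay": 0.0,"az": 0.0,"grip": 3.0},{"x": 0.0,"y": 0.0,"z": 0.0,"ax": 0.0,"ay": 0.0,"az": 0.0,"grip": 3.0}]}}

```text
t: 20.1
position: [0.6216, -0.0617, 0.1841]
orientation: [0.458, 0.8, -0.192, 0.336]
contact_force: [-0.4, -0.5, -1.4]
width: 0.085
```

Run:
```python
from h import *
label()
S=cam('scene');T=cam('top')
s=bot.state();r=R.from_quat(s['orientation']);l=s['position']+r.apply(L)
ims=[]
for c in(S,T):
    print('label px',proj(c,l).round(0),'window px',proj(c,W).round(0))
    i=c['color'][...,::-1].copy();u,v=proj(c,W)[0].astype(int);ims.append(cv2.resize(i[v-75:v+75,u-50:u+50],(400,600),interpolation=2))
cv2.imwrite('pics/f1.png',np.hstack(ims))
```

```text
t 20.1 label-window [-0.0023  0.0032  0.1516] angle from up 44.5 normal [ 0.36 -0.6   0.71] q [-0.17  0.54 -0.28  1.98  1.22  1.02  0.8 ] w 0.08523491562661788
remaining units to label at W+.13, tool axes [0.32 0.01 0.45]
label px [[364. 183.]] window px [[360. 237.]]
label px [[363. 200.]] window px [[357. 206.]]
```

View pics/f1.png

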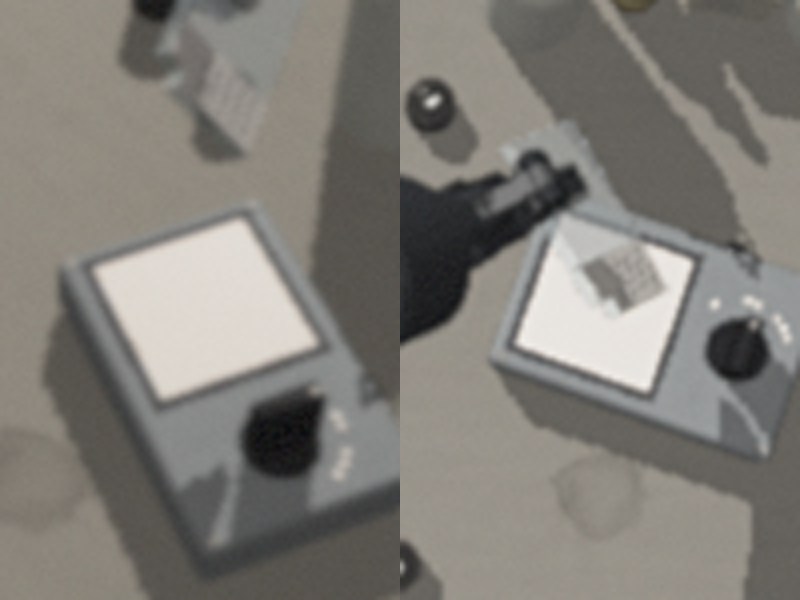

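Run:
```python
from h import *
label(); print(bot.state()['joint_vel'].round(4)); print(bot.job_done())
```

```text
t 20.2 label-window [-0.0022  0.0028  0.152 ] angle from up 44.4 normal [ 0.35 -0.6   0.71] q [-0.17  0.53 -0.28  1.98  1.22  1.02  0.8 ] w 0.07816746557163365
remaining units to label at W+.13, tool axes [0.33 0.01 0.45]
[ 0.0011 -0.0005 -0.001   0.0018  0.007   0.0021 -0.0061]
the job is handed in; nothing more can be done
None
```

The job is done and handed in at t = 20.2 s of the 38 s allowed; `job_done` gave no verdict.

- **Knob:** I turned it 45° clockwise from one dot to two dots and let go. The camera pictures after release and at the end show it pointing at the two dots.
- **Slide:** I found the label end by its notch, pointing to the robot's left. I gripped the slide about 20 mm to the clear side of its centre, so the pad edges stayed roughly 28 mm from the frosted end by calculation. It lifted straight up out of the stand.
- **Final pose:** By calculation, the label centre is about 4 mm sideways from the window centre and 152 mm above it. The slide leans about 46° from upright with the label face up. In the last top view the label showed within 2 pixels of where I predicted. The arm was almost still, with the slide held at an opening of about 7 mm.

**Checks that disagreed or were not made:**
- The two cameras differed by about 3 mm on the window and slide positions, so I took values between them.
- In the first slide approach, joint 7 came to −2.878 with its limit at −2.89, so I switched to the same grasp turned by half.
- One move call was refused before anything moved; supplying every key in each row fixed it.
- I planned to stay clear of the pucks, dish and loupe, and no unexpected contact force showed. I did not measure their positions again at the end.

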